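# Index the stand to the red mark and lock it

## Robot

A 6-joint arm with a two-finger parallel gripper is mounted at the origin on a cart in front of the work surface, level with it; the furniture and walls round the work are solid. World frame = base frame: x ahead of the robot, y to its left, z up, the work surface at z = 0. Lengths are in mm, angles in rad, forces in N, time in s.
With the tool pointing down it reaches from about 300 to 825 mm from the base axis. Payload 5.4 kg.
Tool frame: the origin (TCP) lies on the mounting face of the last link; the fingertips stand 190 mm ahead of it and the grasp point (between the pads) lies 171 mm ahead of it; z points along the fingers, y is the line along which they close (so a half turn about z gives the same grasp; the last joint's range is limited). The gripper opens to 92 mm and grips with 3 to 60 N. Pads are 20 mm wide; open, the fingers measure 128 mm over their backs; the gripper's body (75 mm by 189 mm) begins 69 mm behind the grasp point.
Start: joints at [-0.21, 0.158, 1.597, -0, 1.386, -0.21], TCP at [574.985, -0.018, 404.701] pointing down, gripper open.
Joint ranges: [-2.91, 2.91], [-0.94, 2.29], [0.18, 2.7], [-1.29, 4.43], [0.17, 2.64], [-3, 3]. Speed limits (rad/s): [2.57, 2.57, 3.14, 3.14, 3.14, 3.14].

## Interface

Orientations are given as [roll, pitch, yaw] about the fixed x, y, z axes, in that order (R = Rz(yaw) Ry(pitch) Rx(roll)).
In Python, from plant import r gives the robot as it stands. The module is installed in compiled form; this text tells all that it offers.
- The arm moves only by the tool step_arm, never from a script. Its argument "rows" is a list of rows, each a list of 3 entries, a list of its own where there are three numbers: the shift along the tool's x, y, z in m, then the turn, a rotation vector about the tool's x, y, z in degrees, then the finger opening in m, from 0 to 0.0919. A call has 1 to 5 rows; each row shifts and turns the commanded pose from where the row before left it, along the tool's axes as they then stand; what a row does not reach is not made up. A row lasts 1/10 s, in which the tool goes at most 50 mm and 8.59 degrees, less where a joint would pass 70% of its speed; a pose out of reach is approached as far as the arm can. A call is refused whole if a number of a shift passes 0.05 or a number of a turn 8.59, either way. A call with a gripper value outside its range is refused whole. The fingers move at their own pace and stop on an object; the grip force is fixed at half the most. Time passes only in rows, so rows that do not move let the fingers close. It gives the time, the measured TCP pose, the force, the opening and the grip force at its end, in the units of the state.
- r.read_state(): the state, without advancing time (a new reading comes with each control period).
- r.read_camera(name): name is "scene" or "side" or "wrist"; returns a dict with "img" (384x512x3 uint8, blue, green, red), "depth" (384x512 float32, mm along the optical axis (not along the pixel's ray), 0 where there is no reading), "vertical_fov" (degrees; the focal length in pixels is half the picture's height over the tangent of half this angle, whatever the lens; pixels are square), "cx", "cy" (the principal point, pixels), "R" (3x3) and "t" (3): a world point X has camera coordinates R X + t. Camera axes: x right, y down, z forward; pixel columns grow to the right and rows downward; lengths in mm; the calibration is good to about 2 mm. A picture is of the moment at which its call begins.
- r.finish_job(): hands the job in; it is judged then, once.
The state is a dict: "t": time; "joints": joint angles; "joint_velocities": joint speeds; "tau": joint torques, N m; "ee_pos": TCP position; "orientation": TCP orientation; "force": force on the tool from outside, world axes, zero at the start; "torque": the same for the moment, N m; "opening": opening from 0.0 (shut) to 1.0 (fully open); "grasp_force": force on a finger pad.
Only numpy, scipy, OpenCV 4.12 (cv2) and the standard library are available. Lean on these libraries where they do the work, as an engineer would, in place of code of your own. Each camera call takes 0.05 s, during which the arm holds its last target. There are 200 camera calls.

## Task

On the indexing stand, push the spokes round with a fingertip, either way, until the point of the yellow spoke stands in front of the red mark. Only then push the blue-knobbed clamp lever counter-clockwise (seen from above) until it is fully home against its stop. Push gently, grip nothing, and do not disturb the loose pipe offcut, tin and nut.

Things in the scene. Friction and masses are not known exactly. Their poses are not given: they have to be found in the camera images.
- stand: The fixed indexing stand: a round green foot (110 mm across) on the bench with a column. Origin under the foot's centre, on the wheel's vertical axis; z up; its y axis points to the clamp lever's pivot. Its solid bracket to the pivot and the index arm lie below 60 mm, so a fingertip among the spokes should stay above that height.
- wheel_axis (a point): The point on the wheel's vertical axis at the middle height of the spokes (85 mm above the bench).
- wheel: Wheel that turns either way about the stand's upright axis and stays where left (friction 0.15 N m). x axis along the yellow spoke; origin on the axis, at bench height. Four level spokes 90 degrees apart, 12 mm thick, 79 to 91 mm above the bench, reaching 106 mm from the axis; three with black balls, one yellow and pointed. Hub 76 mm across. Steel ring on top, to 110 mm. Push a spoke 55 to 85 mm from the axis.
- pointer_tip (a point): The tip of the yellow spoke's point, 106 mm from the axis, 85 mm above the bench.
- mark_point (a point): Where the tip belongs: just inside the red mark, on the line from the axis to the mark's middle, 106 mm from the axis, 85 mm above the bench. The red mark is a fixed block 16 mm wide, 115 to 127 mm from the axis, 78 to 96 mm above the bench, on the upright of an aluminium arm.
- lever (a joint): Angle of the clamp lever about its vertical pivot, rad: about 0 to 0.2 at the start (open), 1.05 fully home against its stop; it grows counter-clockwise seen from above and stays where it is left (friction 0.12 N m: about 2 N at 60 mm).
- lever_pivot (a point): The lever's pivot, 125 mm from the wheel's axis, 85 mm above the bench. The lever is a level steel bar 12 mm thick, 79 to 91 mm above the bench, 78 mm from pivot to knob centre. Hub 26 mm across; two stop pins 28 mm from the pivot, just outside its travel, to 92 mm above the bench. Push the bar 50 to 70 mm from the pivot.
- lever_knob (a point): Centre of the blue ball (22 mm across) at the lever's end, 85 mm above the bench.
- pipe_piece: Loose pipe offcut, dark over blue-green, 34 mm across, 52 mm high, standing; origin under its centre. Leave alone.
- flux_pot: Loose yellow tin with a dark lid, 66 mm across, 47 mm high; origin under its centre. Leave alone.
- loose_nut: Loose dark hexagon nut, 34 x 39 x 18 mm, lying flat; origin under its centre. Leave alone.

How it is judged:
By the outcome, as a careful person would: the job done as asked, in the order asked, and still so for the second after the job is handed in, with the robot touching nothing.
It also fails if it takes over 64 s, if anything falls off the work surface, if the arm or the gripper's body presses on something with over 40 N, if the wrist force passes 120 N, or if a joint passes its speed limit or range.

## Working session

There is one attempt and no reset: what is moved stays moved. The work goes in short steps, Python scripts to look and compute and a tool call to move; the robot and the scene stay as the last step left them, time stands still between calls to the robot, and variables do not carry over. Pictures are saved under pics/ and viewed, at most 10 in all, crops included, and the job is handed in when it is done.

Besides the shell and the picture viewer there is one more tool, called as name(argument=value, ...) on one line, values as JSON. step_arm: Moves the arm, as the interface text tells. Its arguments: {"type":"object","properties":{"rows":{"type":"array"}},"required":["rows"]}

```bash
mkdir -p pics
cat > h.py <<'E'
import numpy as np, cv2
from plant import r
def cam(n):
    c=r.read_camera(n); h=c["img"].shape[0]; c["f"]=h/2/np.tan(np.radians(c["vertical_fov"])/2); c["R"]=np.array(c["R"]); c["t"]=np.array(c["t"]); return c
def ray(c,u,v,z):
    d=c["R"].T@np.array([(u-c["cx"])/c["f"],(v-c["cy"])/c["f"],1]); o=-c["R"].T@c["t"]
    return o+d*(z-o[2])/d[2]
def cloud(c):
    h,w=c["depth"].shape; u,v=np.meshgrid(np.arange(w),np.arange(h)); d=c["depth"]
    p=np.stack([(u-c["cx"])/c["f"]*d,(v-c["cy"])/c["f"]*d,d],-1)
    return (p-c["t"])@c["R"]
E
python3 - <<'E'
from h import *
a=[]
for n in("scene","side","wrist"):
    c=cam(n); np.savez(n+"0.npz",**c); a.append(c["img"]); print(n,-c["R"].T@c["t"],c["R"][2])
cv2.imwrite("pics/a.png",cv2.resize(a[0],(800,600)));cv2.imwrite("pics/b.png",np.vstack([np.hstack(a[1:])])[:, :] if 0 else cv2.resize(np.hstack(a[1:]),(800,300)))
print(r.read_state())
E
```

```text
scene [-322.86722768 -458.14684138  735.46995929] [ 0.69586215  0.4515958  -0.55842377]
side [  187.96037613 -1048.15340485   511.95052374] [ 0.25345473  0.89795259 -0.35978027]
wrist [575.93611536  66.32070296 383.87706341] [-6.99912577e-04 -2.39367993e-01 -9.70928666e-01]
{'t': 0.15, 'joints': array([-2.10085634e-01,  1.58890743e-01,  1.59793497e+00,  5.20939882e-06,
        1.38619806e+00, -2.10129419e-01]), 'joint_velocities': array([ 0.00023152, -0.00156951, -0.003577  , -0.00023911,  0.0002218 ,
       -0.00037074]), 'tau': array([ 3.99315013e-04, -3.85916662e+01, -3.22434962e+01,  7.02334754e-02,
        3.51220253e-02, -9.48688057e-05]), 'ee_pos': array([5.74785131e+02, 3.36252682e-02, 4.03956517e+02]), 'orientation': array([-3.14019407e+00, -3.03520696e-04,  1.57083894e+00]), 'force': array([ 0.98387511,  0.50633108, -0.46356437]), 'torque': array([0.00305847, 0.02750288, 0.01086435]), 'grasp_force': 0.0, 'opening': 0.9983610873657902}
```

View pics/a.png

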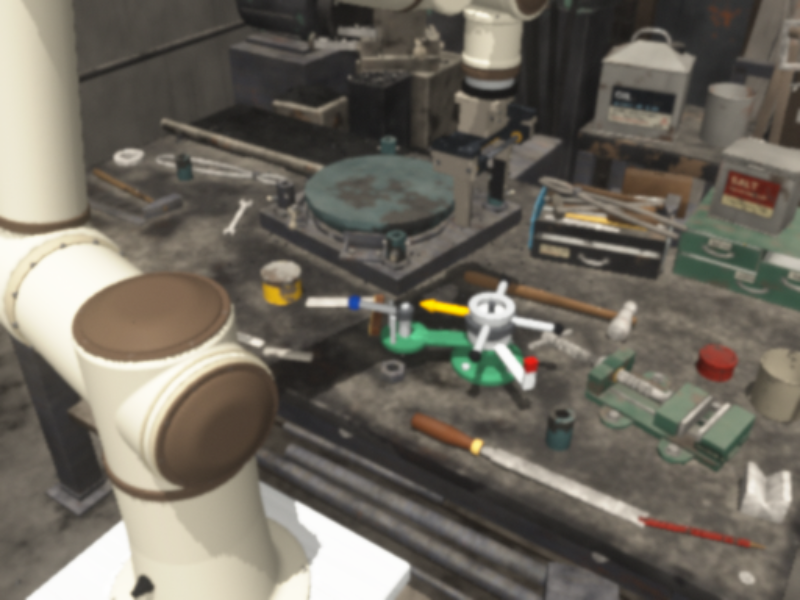

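View pics/b.png

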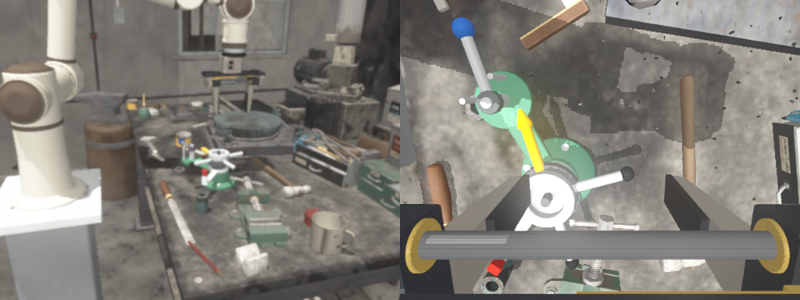

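Scene shows the stand with hub at about (490,310), yellow point (425,305), red mark (530,365), blue knob (355,302), pipe (560,428), nut (392,370) and tin (281,283). The wrist picture (right half) shows the blue knob, the pivot, the yellow spoke toward the pivot, and the red mark at lower left.

```bash
cat >> h.py <<'E'
def masks(c):
    H=cv2.cvtColor(c["img"],cv2.COLOR_BGR2HSV); h,s,v=H[...,0],H[...,1],H[...,2]
    return dict(yellow=(h>20)&(h<34)&(s>170)&(v>120),red=((h<6)|(h>174))&(s>190)&(v>110),blue=(h>105)&(h<125)&(s>170)&(v>80))
def blobs(c,z=85,amin=15):
    for k,m in masks(c).items():
        n,l,st,ce=cv2.connectedComponentsWithStats(m.astype(np.uint8))
        for i in range(1,n):
            if st[i,4]>=amin: print(k,st[i].tolist(),ce[i].round(1),"world@85",ray(c,*ce[i],z).round(1), "cloud",np.median(cloud(c)[l==i],0).round(1))
E
python3 - <<'E'
from h import *
for n in("scene","wrist"):
    c=dict(np.load(n+"0.npz")); print(n); blobs(c)
    if n=="wrist":
        cv2.imwrite("pics/c.png",cv2.resize(c["img"],(800,600)))
        print(ray(c,0,0,85),ray(c,511,0,85),ray(c,0,383,85))
    P=cloud(c); m=(P[...,2]>92)&(P[...,2]<130)&(P[...,0]>450)&(P[...,0]<680)&(abs(P[...,1])<200)
    print(m.sum(),P[m].mean(0),P[m].min(0),P[m].max(0))
E
```

```text
scene
yellow [169, 182, 15, 13, 119] [174.8 188.7] world@85 [383.7 240.9  85. ] cloud [455.7 311.8  16.8]
yellow [188, 182, 4, 9, 20] [189.8 187. ] world@85 [408.9 216.4  85. ] cloud [491.3 291.2  11.9]
yellow [269, 192, 31, 10, 189] [283.8 196.5] world@85 [499.5  12.   85. ] cloud [496.3  14.8  87.8]
red [336, 229, 8, 8, 54] [339.3 232.4] world@85 [ 451.2 -152.3   85. ] cloud [ 441.4 -156.3   94.6]
red [456, 234, 12, 3, 22] [461.9 234.8] world@85 [ 587.3 -367.8   85. ] cloud [ 666.5 -361.5   28.9]
blue [224, 190, 6, 8, 36] [226.2 193.3] world@85 [435.7 129.6  85. ] cloud [428.7 123.9  91.6]
620 [521.90835193 -30.16435228 100.6347557 ] [ 450.02679244 -155.14878915   92.02089154] [679.76391485 199.35130822 112.6089476 ]
wrist
yellow [150, 140, 29, 69, 799] [163.3 171.2] world@85 [496.3  14.8  85. ] cloud [498.2  16.9  90.5]
red [112, 333, 22, 20, 164] [122.  341.4] world@85 [ 443.2 -160.2   85. ] cloud [ 447.  -153.7   95.3]
blue [66, 23, 29, 26, 504] [79.  34.5] world@85 [434.8 127.3  85. ] cloud [438.9 125.8  93.4]
[375.09441005 152.68456713  85.        ] [781.34604684 152.4792902   85.        ] [ 310.21933202 -210.65923847   85.        ]
4101 [515.19364252 -42.75615639 100.43648441] [ 450.0280682  -162.07277748   92.00024553] [616.1087644   83.73030181 111.69512631]
```

View pics/c.png

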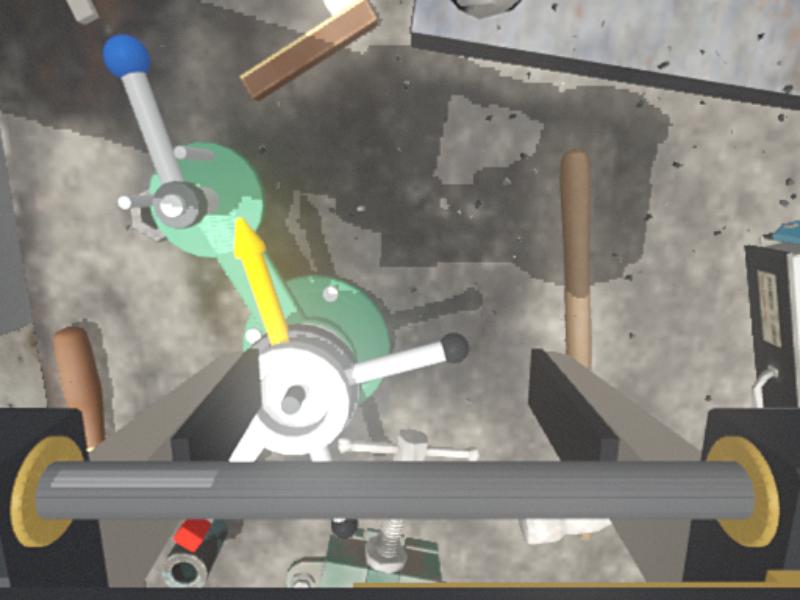

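Run:
```python
from h import *
c=dict(np.load("wrist0.npz")); k=512/800
P=cloud(c)
def pt(u,v,z): p=ray(c,u*k,v*k,z); print((u,v),p.round(1),"cloud",P[int(v*k),int(u*k)].round(1)); return p
for u,v in((293,400),(280,400),(303,362),(345,400),(175,207),(195,207),(150,140),(240,222),(265,290),(400,364),(455,348),(187,572),(125,203),(190,153)): pt(u,v,85)
# ring: points near ring top
q=P.reshape(-1,3); m=(abs(q[:,0]-530)<60)&(abs(q[:,1]+55)<60)&(q[:,2]>95); 
h,e=np.histogram(q[m,2],bins=np.arange(95,116,2)); print(h)
m&=(q[:,2]>104)
(x,y),R=cv2.minEnclosingCircle(q[m,:2].astype(np.float32)); print("ring",x,y,R)
M=masks(c)
ys,xs=np.nonzero(M["yellow"]); L=np.array([ray(c,a,b,88)[:2] for a,b in zip(xs,ys)])
vx,vy,x0,y0=cv2.fitLine(L.astype(np.float32),2,0,.01,.01).ravel(); print("yellow ang",np.degrees(np.arctan2(vy,vx)),x0,y0)
for n in("scene","wrist"):
    d=dict(np.load(n+"0.npz"));Q=cloud(d)[masks(d)["red"]];Q=Q[(Q[:,2]>70)];Q=Q[Q[:,2]<105];print("red",Q.min(0),Q.max(0),np.median(Q,0))
```

```text
(293, 400) [514.2 -66.7  85. ] cloud [519.  -55.3 110.6]
(280, 400) [506.2 -66.7  85. ] cloud [507.6 -63.7  91.6]
(303, 362) [521.2 -42.3  85. ] cloud [524.2 -34.3 105.2]
(345, 400) [545.8 -66.7  85. ] cloud [547.3 -56.7 107.5]
(175, 207) [453.9  48.9  85. ] cloud [458.8  50.   97.1]
(195, 207) [465.   48.9  85. ] cloud [467.3  49.7  92.8]
(150, 140) [443.9  84.5  85. ] cloud [446.5  84.6  90.6]
(240, 222) [489.4  40.6  85. ] cloud [489.6  40.9  87.4]
(265, 290) [501.1   1.7  85. ] cloud [502.    3.4  90.6]
(400, 364) [579.2 -43.5  85. ] cloud [579.1 -40.5  90.7]
(455, 348) [611.7 -33.5  85. ] cloud [610.5 -30.   93.3]
(187, 572) [ 438.1 -189.7   85. ] cloud [ 416.8 -227.8   40.4]
(125, 203) [426.3  51.1  85. ] cloud [429.9  52.2  92. ]
(190, 153) [464.9  77.7  85. ] cloud [464.8  78.5  85.9]
[ 103  105  120  107  295 1507  142  118    7    0]
ring 520.8414916992188 -43.29431915283203 49.14803695678711
yellow ang -75.59486 497.14963 15.1365595
red [ 433.8546559  -162.37334998   83.74165453] [ 449.96538793 -148.10909934   98.96070385] [ 441.69601896 -156.27359985   94.54424062]
red [ 437.92000143 -164.6433761    81.1340441 ] [ 454.56807033 -147.48970586   97.41489269] [ 447.02667344 -153.71672666   95.25462286]
```

step_arm(rows=[[[-0.037, 0.0075, 0], [0, 0, 8.4], 0], [[-0.0295, 0.0245, 0], [0, 0, 0], 0], [[0.0295, -0.0245, 0], [0, 0, 8.4], 0], [[0, 0, 0], [0, 0, 8.4], 0], [[0, 0, 0], [0, 0, 8.4], 0]])

```text
t: 0.65
ee_pos: [582.2, -36.7, 403.9]
orientation: [-3.14, 0.0, 0.979]
force: [-0.1, -0.0, -0.4]
opening: 0.585
grasp_force: 0.0
```

step_arm(rows=[[[0, 0, 0], [0, 0, 8.4], 0], [[0, 0, 0], [0, 0, 8.4], 0], [[0, 0, 0], [0, 0, 8.4], 0], [[0, 0, 0], [0, 0, 8.4], 0], [[0, 0, 0], [0, 0, 8.4], 0]])

```text
t: 1.15
ee_pos: [582.4, -37.0, 404.2]
orientation: [-3.141, 0.001, 0.245]
force: [0.5, -0.4, 0.2]
opening: 0.158
grasp_force: 0.0
```

```bash
cat >> h.py <<'E'
def go(tx,ty,tz):
    s=r.read_state(); from scipy.spatial.transform import Rotation as Ro
    R=Ro.from_euler("xyz",s["orientation"]).as_matrix(); print("t",s["t"],"pos",s["ee_pos"].round(1),"yaw",np.degrees(s["orientation"][2]).round(1),"F",s["force"].round(1),"j",s["joints"].round(2)); print("tool shift",(R.T@(np.array([tx,ty,tz])-s["ee_pos"])).round(1))
E
python3 - <<'E'
from h import *
go(590.3,-73.5,257)
c=cam("wrist"); np.savez("wrist1.npz",**c); cv2.imwrite("pics/d.png",cv2.resize(c["img"],(800,600))); blobs(c)
for n in("wrist0","wrist1","scene0"):
    P=cloud(dict(np.load(n+".npz"))).reshape(-1,3); d=np.linalg.norm(P[:,:2]-[590,-73],axis=1); print(n,(d<28).sum(),np.percentile(P[d<28][:,2],[50,90,99]) if (d<28).any() else 0)
E
```

```text
t 1.15 pos [582.4 -37.  404.2] yaw 14.1 F [ 0.5 -0.4  0.2] j [-0.27  0.18  1.57 -0.    1.39  1.06]
tool shift [ -1.1  37.4 147.2]
yellow [148, 253, 48, 8, 235] [172.5 257.7] world@85 [499.2  19.6  85. ] cloud [501.1  20.3  88.4]
blue [42, 281, 22, 14, 227] [ 51.6 287.8] world@85 [439.5 127.9  85. ] cloud [443.7 124.7  90.8]
wrist0 1009 [ 0.20206402  1.37366456 13.34701104]
wrist1 8856 [325.43206175 334.74076487 337.03068706]
scene0 309 [ -0.64882398 503.37228636 514.40286806]
```

View pics/d.png

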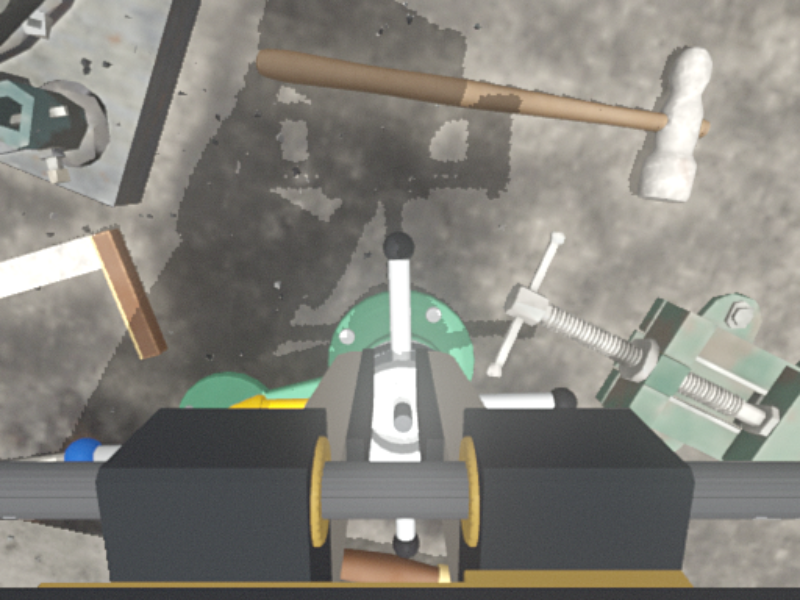

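Wrist view: the black-balled spoke runs straight up at column 400 (aligned with tool x, in the tool's x-z plane); hub at (400,410); free space to the right of the spoke for the finger, vise handle low.

step_arm(rows=[[[0, 0.036, 0], [0, 0, 0], 0], [[0, 0, 0.04], [0, 0, 0], 0], [[0, 0, 0.04], [0, 0, 0], 0], [[0, 0, 0.04], [0, 0, 0], 0], [[0, 0, 0.027], [0, 0, 0], 0]])

```text
t: 1.7
ee_pos: [590.3, -71.6, 254.2]
orientation: [-3.139, 0.004, 0.254]
force: [-0.7, -0.2, -0.7]
opening: 0.003
grasp_force: 0.0
```

step_arm(rows=[[[0, 0, 0], [0, 0, 0], 0], [[0, 0, 0], [0, 0, 0], 0], [[0, -0.004, 0], [0, 0, 0], 0], [[0, -0.004, 0], [0, 0, 0], 0], [[0, -0.004, 0], [0, 0, 0], 0]])

```text
t: 2.2
ee_pos: [588.9, -60.0, 259.3]
orientation: [3.14, -0.002, 0.252]
force: [0.0, -0.1, 0.4]
opening: 0.005
grasp_force: 0.0
```

Run:
```python
from h import *
go(590.3,-73.5,257)
c=cam("scene"); blobs(c)
```

```text
t 2.2 pos [588.9 -60.  259.3] yaw 14.4 F [ 0.  -0.1  0.4] j [-0.31  0.35  1.67  0.    1.12  1.01]
tool shift [-2.  13.5  2.3]
yellow [169, 182, 15, 13, 121] [174.8 188.7] world@85 [383.4 240.9  85. ] cloud [456.  312.6  16.3]
yellow [188, 186, 4, 5, 16] [189.6 188.2] world@85 [404.7 213.6  85. ] cloud [487.2 289.5  12.2]
yellow [270, 192, 30, 10, 160] [284.7 196.9] world@85 [499.3   9.5  85. ] cloud [494.2   8.1  88.9]
red [336, 229, 8, 8, 54] [339.3 232.4] world@85 [ 451.2 -152.3   85. ] cloud [ 441.6 -156.2   94.1]
blue [224, 190, 6, 8, 37] [226.2 193.2] world@85 [435.9 129.8  85. ] cloud [428.2 124.4  91.3]
```

step_arm(rows=[[[0.0018, -0.0062, 0], [0, 0, -5], 0], [[0.0018, -0.0062, 0], [0, 0, -5], 0], [[0.0018, -0.0062, 0], [0, 0, -5], 0], [[0.0018, -0.0062, 0], [0, 0, -5], 0], [[0.0018, -0.0062, 0], [0, 0, -5], 0]])

```text
t: 2.75
ee_pos: [584.1, -28.7, 258.5]
orientation: [3.139, 0.0, 0.692]
force: [-0.4, -2.1, 0.2]
opening: 0.007
grasp_force: 1.0
```

step_arm(rows=[[[0.0018, -0.0062, 0], [0, 0, -5], 0], [[0.0018, -0.0062, 0], [0, 0, -5], 0], [[0.0018, -0.0062, 0], [0, 0, -5], 0], [[0.0018, -0.0062, 0], [0, 0, -5], 0], [[0.0018, -0.0062, 0], [0, 0, -5], 0]])

```text
t: 3.25
ee_pos: [566.6, -1.9, 258.6]
orientation: [3.139, 0.0, 1.128]
force: [0.8, -1.7, -0.2]
opening: 0.004
grasp_force: 1.0
```

Run:
```python
from h import *
s=r.read_state(); th=s["orientation"][2]; R=np.array([[np.cos(th),-np.sin(th)],[np.sin(th),np.cos(th)]])
go(*(np.array([514.5,-56])+R@[70,-24]),258)
c=cam("scene"); blobs(c); c=cam("wrist"); np.savez("wrist2.npz",**c); cv2.imwrite("pics/e.png",c["img"]); blobs(c)
```

```text
t 3.25 pos [566.6  -1.9 258.6] yaw 64.6 F [ 0.8 -1.7 -0.2] j [-0.22  0.29  1.74 -0.    1.1   0.23]
tool shift [-1.2  0.1  0.6]
yellow [169, 182, 15, 13, 120] [174.7 188.7] world@85 [383.5 241.2  85. ] cloud [456.  313.6  16.8]
yellow [188, 185, 4, 6, 17] [189.7 188. ] world@85 [405.4 214.   85. ] cloud [487.8 290.1  12.2]
yellow [274, 204, 30, 14, 194] [288.  210.5] world@85 [458. -24.  85.] cloud [455.3 -25.6  88.9]
red [336, 228, 8, 9, 58] [339.3 232.1] world@85 [ 452.4 -151.7   85. ] cloud [ 442.7 -155.5   93.6]
red [455, 233, 13, 3, 19] [461.7 234.5] world@85 [ 588.1 -367.2   85. ] cloud [ 666.  -360.4   28.8]
blue [224, 190, 6, 8, 36] [226.2 193.3] world@85 [435.7 129.6  85. ] cloud [428.6 124.7  91.2]
yellow [19, 360, 85, 13, 657] [ 61.7 368.1] world@85 [448.  -18.1  85. ] cloud [445.7 -17.4  85.6]
```

View pics/e.png

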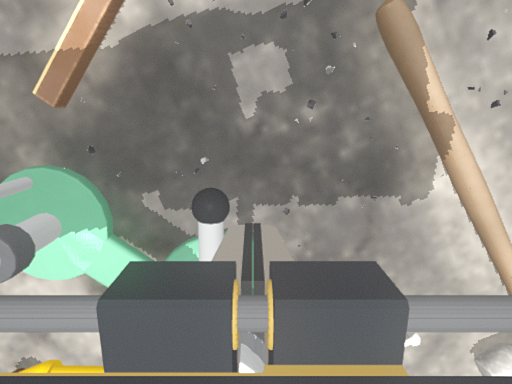

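The finger sits behind the black-balled spoke (210,205), the wheel is following; yellow is at lower left. Continuing 70°.

step_arm(rows=[[[0.0018, -0.0062, 0], [0, 0, -5], 0], [[0.0018, -0.0062, 0], [0, 0, -5], 0], [[0.0018, -0.0062, 0], [0, 0, -5], 0], [[0.0018, -0.0062, 0], [0, 0, -5], 0], [[0.0018, -0.0062, 0], [0, 0, -5], 0]])

```text
t: 3.85
ee_pos: [539.6, 14.9, 258.4]
orientation: [3.139, 0.001, 1.562]
force: [1.8, -1.5, -1.4]
opening: 0.007
grasp_force: 1.0
```

step_arm(rows=[[[0.0018, -0.0062, 0], [0, 0, -5], 0], [[0.0018, -0.0062, 0], [0, 0, -5], 0], [[0.0018, -0.0062, 0], [0, 0, -5], 0], [[0.0018, -0.0062, 0], [0, 0, -5], 0], [[0.0018, -0.0062, 0], [0, 0, -5], 0]])

```text
t: 4.35
ee_pos: [507.8, 18.8, 258.5]
orientation: [3.139, 0.001, 1.998]
force: [2.5, 0.2, -0.0]
opening: 0.006
grasp_force: 1.0
```

step_arm(rows=[[[0.0018, -0.0062, 0], [0, 0, -5], 0], [[0.0018, -0.0062, 0], [0, 0, -5], 0], [[0.0018, -0.0062, 0], [0, 0, -5], 0], [[0.0018, -0.0062, 0], [0, 0, -5], 0]])

```text
t: 4.75
ee_pos: [482.9, 12.0, 258.4]
orientation: [3.14, 0.001, 2.347]
force: [2.2, 1.1, 1.2]
opening: 0.005
grasp_force: 1.0
```

Run:
```python
from h import *
s=r.read_state(); th=s["orientation"][2]; R=np.array([[np.cos(th),-np.sin(th)],[np.sin(th),np.cos(th)]])
go(*(np.array([514.5,-56])+R@[70,-24]),258)
c=cam("scene"); np.savez("scene3.npz",**c); blobs(c); w=cam("wrist")
a=cv2.resize(c["img"][150:270,250:390],(560,480),interpolation=cv2.INTER_CUBIC)
cv2.imwrite("pics/f.png",a)
```

```text
t 4.75 pos [482.9  12.  258.4] yaw 134.5 F [2.2 1.1 1.2] j [-0.23  0.09  1.98  0.    1.07 -1.  ]
tool shift [-0.7 -1.1  0.4]
yellow [169, 182, 15, 13, 119] [174.8 188.7] world@85 [383.7 240.9  85. ] cloud [456.3 312.3  17.1]
yellow [188, 182, 4, 9, 19] [189.8 187.1] world@85 [408.5 216.2  85. ] cloud [488.8 289.8  12.9]
yellow [315, 209, 12, 23, 137] [320.2 220.2] world@85 [466.4 -99.4  85. ] cloud [ 461.6 -101.4   90.4]
red [336, 229, 8, 8, 53] [339.2 232.4] world@85 [ 451.2 -152.1   85. ] cloud [ 440.8 -156.    94.3]
red [456, 234, 12, 3, 20] [461.8 234.7] world@85 [ 587.4 -367.5   85. ] cloud [ 665.5 -361.3   29. ]
blue [224, 190, 6, 8, 36] [226.2 193.3] world@85 [435.7 129.6  85. ] cloud [428.5 123.8  90.7]
```

View pics/f.png

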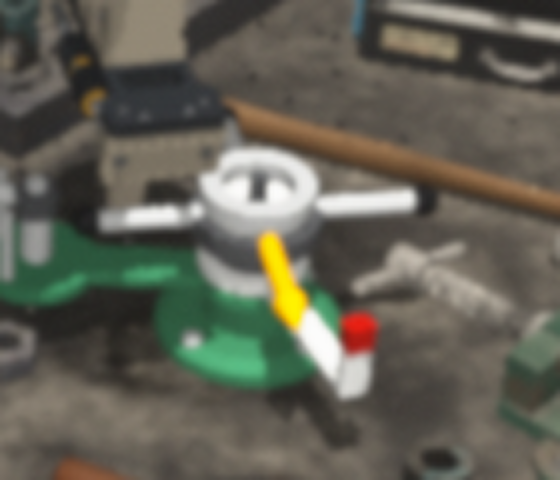

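Crop shows the yellow point (290,310) approaching the red mark (358,330), about 10° short. Push 8° more, then back off and look from above.

step_arm(rows=[[[0.0015, -0.005, 0], [0, 0, -4], 0], [[0.0015, -0.005, 0], [0, 0, -4], 0], [[0, 0, 0], [0, 0, 0], 0], [[0, 0.01, 0], [0, 0, 0], 0], [[0, 0, 0], [0, 0, 0], 0]])

```text
t: 5.35
ee_pos: [480.3, 15.4, 257.8]
orientation: [3.141, 0.0, 2.484]
force: [-0.1, 0.7, 0.4]
opening: 0.003
grasp_force: 0.0
```

step_arm(rows=[[[0, 0, -0.05], [0, 0, 0], 0], [[0, 0, -0.05], [0, 0, 0], 0], [[0, 0, -0.03], [0, 0, 0], 0], [[0.04, 0, -0.02], [0, 0, 0], 0], [[0, 0, 0], [0, 0, 0], 0]])

```text
t: 5.85
ee_pos: [447.2, 40.7, 411.2]
orientation: [3.139, 0.005, 2.486]
force: [-0.3, -0.0, -0.2]
opening: 0.008
grasp_force: 0.0
```

Run:
```python
from h import *
go(514,-58,404)
c=cam("wrist"); np.savez("wrist4.npz",**c); blobs(c); cv2.imwrite("pics/g.png",c["img"])
for p in((446,-155,85),(514,-57,110)):
    q=c["R"]@p+c["t"]; print(q[:2]/q[2]*c["f"]+[c["cx"],c["cy"]])
```

```text
t 5.85 pos [447.2  40.7 411.2] yaw 142.4 F [-0.3 -0.  -0.2] j [-0.18 -0.19  1.93  0.    1.4  -1.1 ]
tool shift [-113.1  -37.5    7.6]
yellow [467, 13, 7, 8, 19] [470.1  16.4] world@85 [446.3 269.1  85. ] cloud [457.2 309.1  18.6]
yellow [457, 18, 7, 10, 15] [460.1  22.8] world@85 [445.5 260.2  85. ] cloud [458.  305.1   6.4]
red [89, 290, 12, 4, 22] [ 94. 292.] world@85 [ 439.7 -151.8   85. ] cloud [ 439.4 -150.9   86. ]
blue [310, 104, 22, 12, 102] [321.  108.2] world@85 [431.7 130.1  85. ] cloud [429.8 129.3  92.2]
[ 96.12500266 298.28337114]
[211.59875285 306.88666307]
```

step_arm(rows=[[[-0.04, -0.025, 0], [0, 0, 0], 0], [[-0.04, -0.025, 0], [0, 0, 0], 0], [[-0.04, -0.02, 0], [0, 0, 0], 0], [[-0.04, -0.02, 0], [0, 0, 0], 0], [[-0.01, 0, 0], [0, 0, 0], 0]])

```text
t: 6.4
ee_pos: [528.8, -140.1, 405.6]
orientation: [-3.14, -0.001, 2.48]
force: [-1.1, 0.2, -0.9]
opening: 0.004
grasp_force: 0.0
```

step_arm(rows=[[[0, 0, 0], [0, 0, 0], 0], [[0, 0, 0], [0, 0, 0], 0]])

```text
t: 6.6
ee_pos: [527.6, -135.2, 406.5]
orientation: [-3.141, -0.003, 2.486]
force: [0.3, 0.6, 0.1]
opening: 0.004
grasp_force: 0.0
```

Run:
```python
from h import *
go(514,-58,404)
c=cam("wrist"); np.savez("wrist5.npz",**c); blobs(c); cv2.imwrite("pics/g.png",cv2.resize(c["img"],(800,600)))
```

```text
t 6.6 pos [ 527.6 -135.2  406.5] yaw 142.4 F [0.3 0.6 0.1] j [-0.47  0.08  1.68  0.    1.39 -1.39]
tool shift [57.8 52.9  2.7]
yellow [193, 108, 85, 21, 1078] [235.4 119.1] world@85 [ 471.3 -110.    85. ] cloud [ 471.2 -110.    90.5]
```

View pics/g.png

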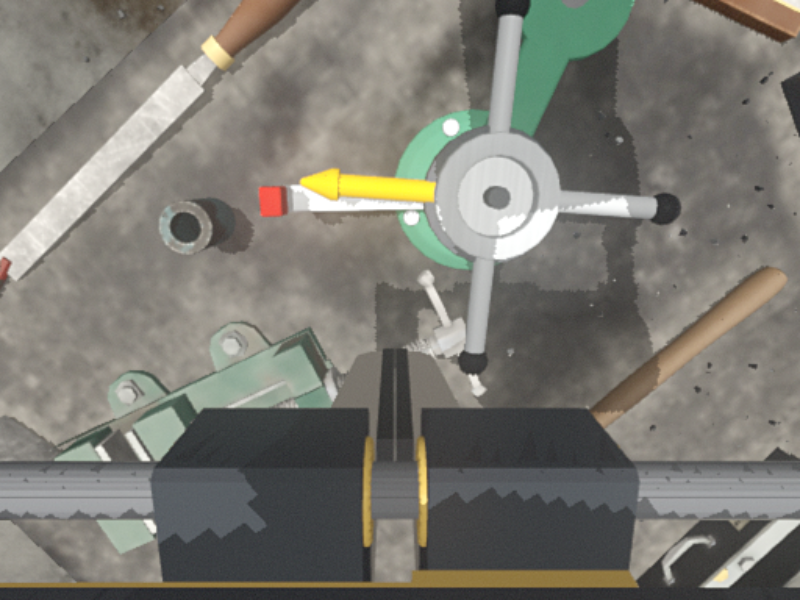

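Clear top view: tip (303,182), red mark (272,201), hub post (498,197), balls at (513,5), (666,208), (474,362), pipe (187,227). Tip is a few degrees short (needs more CCW).

```bash
cat >> h.py <<'E'
def aim(c):
    H=cv2.cvtColor(c["img"],cv2.COLOR_BGR2HSV); H0,S,V=(H[...,i].astype(int) for i in range(3))
    P=cloud(c); q=P.reshape(-1,3)
    m=((H0<7)|(H0>173))&(S>170)&(V>90)&(P[...,2]>92)&(P[...,2]<100)
    ys,xs=np.nonzero(m); (cc,_,_)=cv2.minAreaRect(np.c_[xs,ys].astype(np.float32)); mk=ray(c,*cc,96)
    ym=masks(c)["yellow"]&(P[...,2]>75); ys,xs=np.nonzero(ym); Y=np.array([ray(c,a,b,88)[:2] for a,b in zip(xs,ys)])
    vx,vy,x0,y0=cv2.fitLine(Y.astype(np.float32),2,0,.01,.01).ravel()
    k=(abs(q[:,0]-514)<70)&(abs(q[:,1]+57)<70)&(q[:,2]>103)&(q[:,2]<110)
    (x,y),R=cv2.minEnclosingCircle(q[k,:2].astype(np.float32))
    d=np.array([vx,vy]); d*=np.sign(d@([x0-x,y0-y])); n=(d@(mk[:2]-[x,y]))
    print("mark",m.sum(),cc,mk.round(1),"ring",x,y,R,"dist",np.linalg.norm(mk[:2]-[x,y]),"line offset of axis",np.cross(d,[x-x0,y-y0]),"offset of mark",np.cross(d,mk[:2]-[x0,y0]))
    f=lambda v:np.degrees(np.arctan2(v[1],v[0]))%360
    t=np.argmax(Y@d); 
    print("yellow line ang",f(d),"by centroid",f([x0-x,y0-y]),"mark ang",f(mk[:2]-[x,y]),"tip r",(Y[t]-[x,y])@d)
E
python3 -W ignore - <<'E'
from h import *
c=dict(np.load("wrist5.npz")); aim(c)
k=.64
for a in((513,5),(666,208),(474,362),(303,182)): print(ray(c,a[0]*k,a[1]*k,85).round(1))
print(ray(c,498*k,197*k,111).round(1))
E
```

```text
mark 220 (172.5, 128.5) [ 445.2 -156.3   96. ] ring 517.3361206054688 -59.0640869140625 32.95020294189453 dist 121.02844112745892 line offset of axis 0.26374054 offset of mark 11.520060234623518
yellow line ang 228.09006 by centroid 227.8695 mark ang 233.42659185992758 tip r 105.01328075783869
[445.5   5.6  85. ]
[582.8  15.1  85. ]
[ 591.5 -123.4   85. ]
[ 447.6 -137.2   85. ]
[516.5 -59.5 111. ]
```

step_arm(rows=[[[0.034, 0.024, 0], [0, 0, 0], 0], [[0.033, 0.024, 0], [0, 0, 0], 0], [[0.033, 0.024, 0], [0, 0, 0], 0], [[0.0335, 0.0235, 0], [0, 0, -5.3], 0], [[0, 0, 0], [0, 0, 0], 0]])

```text
t: 7.15
ee_pos: [478.1, 25.8, 407.6]
orientation: [3.141, -0.001, 2.586]
force: [0.2, 0.6, -0.5]
opening: 0.005
grasp_force: 0.0
```

step_arm(rows=[[[0, 0, 0], [0, 0, 0], 0], [[0, 0, 0], [0, 0, 0], 0]])

```text
t: 7.35
ee_pos: [480.1, 21.1, 407.8]
orientation: [-3.141, 0.001, 2.578]
force: [0.3, -0.3, 0.0]
opening: 0.005
grasp_force: 0.0
```

Run:
```python
from h import *
go(480,21.9,258)
```

```text
t 7.35 pos [480.1  21.1 407.8] yaw 147.7 F [ 0.3 -0.3  0. ] j [-0.21 -0.09  1.85 -0.    1.39 -1.21]
tool shift [  0.6   0.7 149.8]
```

step_arm(rows=[[[0, 0, 0.045], [0, 0, 0], 0], [[0, 0, 0.045], [0, 0, 0], 0], [[0, 0, 0.045], [0, 0, 0], 0], [[0, 0, 0.014], [0, 0, 0], 0], [[0, 0, 0], [0, 0, 0], 0]])

```text
t: 7.85
ee_pos: [479.0, 20.4, 255.8]
orientation: [-3.139, -0.006, 2.576]
force: [-0.0, -0.1, 0.2]
opening: 0.01
grasp_force: 0.0
```

step_arm(rows=[[[0, -0.005, 0], [0, 0, 0], 0], [[0, -0.005, 0], [0, 0, 0], 0], [[0, -0.004, 0], [0, 0, 0], 0], [[0, -0.003, 0], [0, 0, 0], 0], [[0, -0.002, 0], [0, 0, 0], 0]])

```text
t: 8.35
ee_pos: [470.3, 4.9, 259.7]
orientation: [3.14, 0.002, 2.577]
force: [1.9, 1.9, 1.0]
opening: 0.004
grasp_force: 1.0
```

step_arm(rows=[[[0, -0.002, 0], [0, 0, 0], 0], [[0, 0, 0], [0, 0, 0], 0], [[0, 0, 0], [0, 0, 0], 0]])

```text
t: 8.65
ee_pos: [469.1, 3.4, 258.8]
orientation: [3.142, 0.001, 2.578]
force: [1.6, 1.5, 0.7]
opening: 0.004
grasp_force: 0.7
```

Run:
```python
from h import *
go(468.2,3.3,258); c=cam("scene"); blobs(c)
```

```text
t 8.65 pos [469.1   3.4 258.8] yaw 147.7 F [1.6 1.5 0.7] j [-0.25  0.06  2.02 -0.    1.07 -1.26]
tool shift [ 0.7 -0.5  0.8]
yellow [169, 182, 15, 13, 119] [174.8 188.7] world@85 [383.7 240.9  85. ] cloud [456.1 312.2  16.6]
yellow [188, 185, 4, 6, 18] [189.7 187.8] world@85 [406.  214.4  85. ] cloud [487.7 290.   11.6]
yellow [318, 208, 18, 23, 164] [327.1 219.4] world@85 [ 477.3 -110.7   85. ] cloud [ 474.2 -107.4   89.6]
red [336, 229, 8, 8, 54] [339.3 232.5] world@85 [ 451.  -152.4   85. ] cloud [ 441.5 -156.3   93.7]
blue [224, 190, 6, 8, 36] [226.2 193.3] world@85 [435.7 129.6  85. ] cloud [428.8 124.6  91.2]
```

step_arm(rows=[[[0, 0.014, 0], [0, 0, 0], 0], [[0, 0, 0], [0, 0, 0], 0], [[0, 0, -0.05], [0, 0, 0], 0], [[0, 0, -0.05], [0, 0, 0], 0], [[0, 0, -0.049], [0, 0, 0], 0]])

```text
t: 9.2
ee_pos: [476.1, 15.7, 409.0]
orientation: [-3.141, -0.001, 2.579]
force: [1.1, -0.2, -0.0]
opening: 0.003
grasp_force: 0.0
```

step_arm(rows=[[[-0.03, -0.025, 0], [0, 0, 0], 0], [[-0.03, -0.026, 0], [0, 0, 0], 0], [[-0.03, -0.026, 0], [0, 0, 0], 0], [[-0.03, -0.026, 0], [0, 0, 0], 0], [[0, 0, 0], [0, 0, 0], 0]])

```text
t: 9.7
ee_pos: [523.5, -139.3, 407.1]
orientation: [-3.14, 0.0, 2.574]
force: [-0.6, 1.6, -1.0]
opening: 0.006
grasp_force: 0.0
```

step_arm(rows=[[[0, 0, 0], [0, 0, 0], 0], [[0, 0, 0], [0, 0, 0], 0], [[0, 0, 0], [0, 0, 0], 0]])

```text
t: 10.0
ee_pos: [522.7, -134.7, 407.6]
orientation: [3.142, -0.0, 2.58]
force: [-0.5, 0.3, 0.9]
opening: 0.005
grasp_force: 0.0
```

```bash
python3 -W ignore - <<'E'
from h import *
go(480,21,408); c=cam("wrist"); np.savez("wrist6.npz",**c); aim(c)
cv2.imwrite("pics/i.png",cv2.resize(c["img"][40:200,120:400],(800,457)))
E
```

```text
t 10.0 pos [ 522.7 -134.7  407.6] yaw 147.8 F [-0.5  0.3  0.9] j [-0.48  0.07  1.69  0.    1.38 -1.48]
tool shift [119.1 109.   -0.3]
mark 232 (182.0, 126.0) [ 445.7 -156.    96. ] ring 517.2272338867188 -59.047630310058594 32.89752960205078 dist 120.49576327640936 line offset of axis 0.042705536 offset of mark 2.6263879128453738
yellow line ang 232.36205 by centroid 232.32648 mark ang 233.5906837523077 tip r 104.95060732164924
```

View pics/i.png

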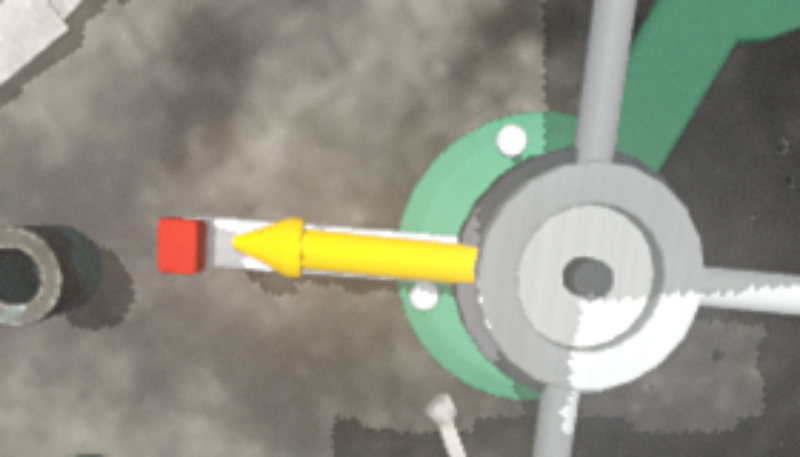

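Crop: tip (235,243) nearly in front of the red block (180,245); residual about 1.2° (2 mm). One small further push.

step_arm(rows=[[[0.03, 0.026, 0], [0, 0, 0], 0], [[0.03, 0.026, 0], [0, 0, 0], 0], [[0.03, 0.026, 0], [0, 0, 0], 0], [[0.03, 0.025, 0], [0, 0, 0], 0], [[0, 0, 0], [0, 0, 0], 0]])

```text
t: 10.55
ee_pos: [474.9, 19.2, 407.8]
orientation: [3.141, -0.001, 2.583]
force: [1.4, -0.4, -0.1]
opening: 0.008
grasp_force: 0.0
```

step_arm(rows=[[[0, 0, 0], [0, 0, 0], 0], [[0, 0, 0.05], [0, 0, 0], 0], [[0, 0, 0.05], [0, 0, 0], 0], [[0, 0, 0.049], [0, 0, 0], 0], [[0, 0, 0], [0, 0, 0], 0]])

```text
t: 11.05
ee_pos: [473.3, 15.1, 252.3]
orientation: [-3.137, -0.013, 2.577]
force: [-0.8, -0.1, -0.7]
opening: 0.004
grasp_force: 0.0
```

step_arm(rows=[[[0, 0, 0], [0, 0, 0], 0], [[0, 0, 0], [0, 0, 0], 0]])

```text
t: 11.25
ee_pos: [478.1, 14.6, 261.8]
orientation: [3.14, 0.005, 2.577]
force: [0.2, -0.2, -0.5]
opening: 0.003
grasp_force: 0.0
```

Run:
```python
from h import *
go(469.1,3.4,258)
```

```text
t 11.25 pos [478.1  14.6 261.8] yaw 147.7 F [ 0.2 -0.2 -0.5] j [-0.22  0.07  1.99 -0.    1.07 -1.23]
tool shift [  1.6 -14.2   3.8]
```

Push 14.2+1.4 ≈ 15.5 mm, then retreat and lift to look again.

step_arm(rows=[[[0, -0.005, 0], [0, 0, 0], 0], [[0, -0.005, 0], [0, 0, 0], 0], [[0, -0.003, 0], [0, 0, 0], 0], [[0, -0.0015, 0], [0, 0, 0], 0], [[0, -0.001, 0], [0, 0, 0], 0]])

```text
t: 11.75
ee_pos: [468.4, 2.1, 259.3]
orientation: [3.14, 0.001, 2.577]
force: [0.7, 1.4, 2.0]
opening: 0.004
grasp_force: 1.0
```

step_arm(rows=[[[0, 0, 0], [0, 0, 0], 0], [[0, 0, 0], [0, 0, 0], 0], [[0, 0.014, 0], [0, 0, 0], 0], [[0, 0, 0], [0, 0, 0], 0], [[0, 0, -0.05], [0, 0, 0], 0]])

```text
t: 12.25
ee_pos: [472.9, 15.1, 302.6]
orientation: [-3.136, -0.015, 2.579]
force: [1.0, 0.5, 0.5]
opening: 0.006
grasp_force: 0.0
```

step_arm(rows=[[[0, 0, -0.05], [0, 0, 0], 0], [[0, 0, -0.049], [0, 0, 0], 0], [[-0.03, -0.025, 0], [0, 0, 0], 0], [[-0.03, -0.026, 0], [0, 0, 0], 0], [[-0.03, -0.026, 0], [0, 0, 0], 0]])

```text
t: 12.75
ee_pos: [510.9, -100.0, 408.0]
orientation: [-3.141, 0.0, 2.579]
force: [-0.1, -0.3, -0.6]
opening: 0.007
grasp_force: 0.0
```

step_arm(rows=[[[-0.03, -0.026, 0], [0, 0, 0], 0], [[0, 0, 0], [0, 0, 0], 0], [[0, 0, 0], [0, 0, 0], 0], [[0, 0, 0], [0, 0, 0], 0]])

```text
t: 13.15
ee_pos: [521.9, -136.1, 407.3]
orientation: [3.142, -0.001, 2.579]
force: [-1.1, -0.6, -0.9]
opening: 0.002
grasp_force: 0.0
```

```bash
python3 -W ignore - <<'E'
from h import *
go(480,21,408); c=cam("wrist"); np.savez("wrist7.npz",**c); aim(c)
E
```

```text
t 13.15 pos [ 521.9 -136.1  407.3] yaw 147.8 F [-1.1 -0.6 -0.9] j [-0.48  0.06  1.69  0.    1.38 -1.49]
tool shift [119.2 110.6  -0.6]
mark 234 (183.5, 126.0) [ 445.4 -156.2   96. ] ring 517.1483154296875 -59.07201385498047 32.83496856689453 dist 120.76749601867304 line offset of axis -0.025138855 offset of mark 0.3246486755308986
yellow line ang 233.36855 by centroid 233.38959 mark ang 233.53448393485587 tip r 104.66677123552086
```

Wheel aligned within 0.2°. Now the lever: pivot ≈ (458,50), angle ≈ 107°, push CCW about 49°.

step_arm(rows=[[[0.0294, 0.0314, 0], [0, 0, 0], 0], [[0.0294, 0.0314, 0], [0, 0, 0], 0], [[0.0294, 0.0314, 0], [0, 0, 0], 0], [[0.0294, 0.0314, 0], [0, 0, 0], 0], [[0.0294, 0.0314, 0], [0, 0, 0], 0]])

```text
t: 13.7
ee_pos: [480.4, 76.7, 407.9]
orientation: [3.141, 0.0, 2.579]
force: [0.5, 0.1, 0.8]
opening: 0.005
grasp_force: 0.0
```

step_arm(rows=[[[0.0294, 0.0314, 0], [0, 0, 0], 0], [[0, 0, 0], [0, 0, 8.2], 0], [[0, 0, 0], [0, 0, 8.2], 0], [[0, 0, 0], [0, 0, 8.2], 0], [[0, 0, 0], [0, 0, 8.2], 0]])

```text
t: 14.2
ee_pos: [472.8, 117.6, 407.8]
orientation: [3.142, -0.0, 2.002]
force: [-0.4, 0.5, 0.6]
opening: 0.003
grasp_force: 0.0
```

step_arm(rows=[[[0, 0, 0], [0, 0, 8.2], 0], [[0, 0, 0], [0, 0, 0], 0], [[0, 0, 0], [0, 0, 0], 0]])

```text
t: 14.5
ee_pos: [473.1, 117.0, 407.8]
orientation: [3.142, -0.0, 1.867]
force: [-0.6, 0.4, -0.1]
opening: 0.005
grasp_force: 0.0
```

```bash
python3 -W ignore - <<'E'
from h import *
go(473,117.3,258); c=cam("wrist"); np.savez("wrist8.npz",**c); blobs(c); cv2.imwrite("pics/j.png",c["img"])
E
```

```text
t 14.5 pos [473.1 117.  407.8] yaw 107.0 F [-0.6  0.4 -0.1] j [-0.01 -0.08  1.83  0.    1.38 -0.3 ]
tool shift [  0.4  -0.  149.8]
```

View pics/j.png

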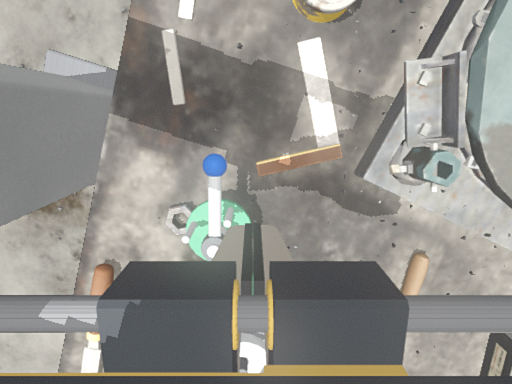

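Lever vertical at column 215 (knob at row 165), fingers to its right, clear of the pin (230,215). Descend and push.

step_arm(rows=[[[0, 0, 0.045], [0, 0, 0], 0], [[0, 0, 0.045], [0, 0, 0], 0], [[0, 0, 0.045], [0, 0, 0], 0], [[0, 0, 0.015], [0, 0, 0], 0], [[0, 0, 0], [0, 0, 0], 0]])

```text
t: 15.05
ee_pos: [472.0, 116.5, 254.8]
orientation: [-3.135, -0.002, 1.864]
force: [0.1, 0.4, 1.4]
opening: 0.003
grasp_force: 0.0
```

step_arm(rows=[[[0, 0, 0], [0, 0, 0], 0], [[0, -0.004, 0], [0, 0, 0], 0], [[0, -0.004, 0], [0, 0, 0], 0], [[0, -0.002, 0], [0, 0, 0], 0], [[0.0019, -0.0053, 0], [0, 0, -5], 0]])

```text
t: 15.55
ee_pos: [458.6, 113.6, 258.6]
orientation: [3.14, 0.001, 1.951]
force: [1.5, 0.9, 1.0]
opening: 0.006
grasp_force: 1.0
```

step_arm(rows=[[[0.0019, -0.0053, 0], [0, 0, -5], 0], [[0.0019, -0.0053, 0], [0, 0, -5], 0], [[0.0019, -0.0053, 0], [0, 0, -5], 0], [[0.0019, -0.0053, 0], [0, 0, -5], 0], [[0.0019, -0.0053, 0], [0, 0, -5], 0]])

```text
t: 16.05
ee_pos: [431.1, 108.2, 258.5]
orientation: [3.139, 0.001, 2.389]
force: [0.9, 2.8, 0.6]
opening: 0.008
grasp_force: 1.1
```

step_arm(rows=[[[0.0019, -0.0053, 0], [0, 0, -5], 0], [[0.0019, -0.0053, 0], [0, 0, -5], 0], [[0, 0, 0], [0, 0, 0], 0]])

```text
t: 16.35
ee_pos: [421.1, 102.4, 258.3]
orientation: [3.141, 0.001, 2.56]
force: [0.1, 0.0, 0.3]
opening: 0.005
grasp_force: 0.0
```

```bash
python3 -W ignore - <<'E'
from h import *
go(473,117.3,258); c=cam("scene"); blobs(c)
E
```

```text
t 16.35 pos [421.1 102.4 258.3] yaw 146.7 F [0.1 0.  0.3] j [-0.04 -0.04  2.11  0.    1.06 -1.03]
tool shift [-35.2  41.    0.4]
yellow [169, 182, 15, 13, 121] [174.8 188.7] world@85 [383.4 240.9  85. ] cloud [456.3 312.6  17. ]
yellow [187, 186, 5, 5, 17] [189.5 188.2] world@85 [404.3 213.8  85. ] cloud [486.3 290.2   9.9]
yellow [318, 208, 19, 23, 159] [327.5 219.3] world@85 [ 478.1 -111.2   85. ] cloud [ 472.8 -109.9   89.5]
red [336, 229, 8, 8, 52] [339.2 232.6] world@85 [ 450.8 -152.4   85. ] cloud [ 440.9 -156.3   94.3]
blue [222, 202, 8, 9, 61] [225.5 206.1] world@85 [393.8 100.3  85. ] cloud [387.9  96.   90.1]
```

step_arm(rows=[[[0.0008, -0.0021, 0], [0, 0, -2], 0], [[0.0008, -0.0021, 0], [0, 0, -2], 0], [[0.0008, -0.0021, 0], [0, 0, -2], 0]])

```text
t: 16.7
ee_pos: [416.3, 98.4, 258.1]
orientation: [3.14, 0.001, 2.664]
force: [0.6, 2.0, 0.5]
opening: 0.009
grasp_force: 1.0
```

step_arm(rows=[[[0.0004, -0.0011, 0], [0, 0, -1], 0], [[0.0004, -0.0011, 0], [0, 0, -1], 0]])

```text
t: 16.9
ee_pos: [414.5, 96.8, 258.0]
orientation: [3.141, 0.001, 2.7]
force: [-0.1, 2.2, 1.5]
opening: 0.004
grasp_force: 1.1
```

step_arm(rows=[[[0, -0.001, 0], [0, 0, 0], 0], [[0, 0, 0], [0, 0, 0], 0]])

```text
t: 17.1
ee_pos: [413.9, 95.7, 257.8]
orientation: [3.141, 0.0, 2.699]
force: [-0.0, 2.1, 2.2]
opening: 0.006
grasp_force: 0.9
```

```bash
python3 -W ignore - <<'E'
from h import *
go(413,96,258); c=cam("scene"); blobs(c)
E
```

```text
t 17.1 pos [413.9  95.7 257.8] yaw 154.7 F [-0.   2.1  2.2] j [-0.06 -0.06  2.14 -0.    1.06 -1.19]
tool shift [ 0.9 -0.1 -0.2]
yellow [169, 182, 15, 13, 120] [174.8 188.7] world@85 [383.5 240.9  85. ] cloud [456.2 312.7  16. ]
yellow [188, 185, 4, 6, 17] [189.8 187.7] world@85 [406.5 214.5  85. ] cloud [487.9 291.   13.1]
yellow [318, 208, 19, 23, 159] [327.5 219.3] world@85 [ 478.1 -111.2   85. ] cloud [ 473.3 -110.    89.4]
red [336, 229, 8, 8, 53] [339.3 232.6] world@85 [ 450.8 -152.6   85. ] cloud [ 442.1 -156.4   93.6]
red [456, 234, 12, 3, 18] [462.2 234.8] world@85 [ 587.6 -368.3   85. ] cloud [ 666.6 -363.    28.1]
blue [224, 205, 8, 9, 62] [227.6 209.1] world@85 [387.3  89.8  85. ] cloud [381.   84.9  90.7]
```

Not at the stop yet (2 N is just friction). Creep on in small steps, reading the force.

step_arm(rows=[[[0.0004, -0.0011, 0], [0, 0, -1], 0], [[0.0004, -0.0011, 0], [0, 0, -1], 0]])

```text
t: 17.35
ee_pos: [412.2, 94.1, 257.8]
orientation: [3.142, 0.0, 2.736]
force: [0.9, 1.9, 1.2]
opening: 0.002
grasp_force: 1.0
```

step_arm(rows=[[[0, -0.001, 0], [0, 0, 0], 0], [[0, 0, 0], [0, 0, 0], 0]])

```text
t: 17.55
ee_pos: [411.7, 93.1, 257.7]
orientation: [-3.141, 0.0, 2.735]
force: [1.0, 1.9, 1.2]
opening: 0.001
grasp_force: 0.8
```

step_arm(rows=[[[0, -0.001, 0], [0, 0, 0], 0], [[0, 0, 0], [0, 0, 0], 0]])

```text
t: 17.75
ee_pos: [411.3, 92.2, 257.7]
orientation: [-3.142, -0.0, 2.735]
force: [-0.3, 2.3, 1.4]
opening: 0.005
grasp_force: 0.9
```

step_arm(rows=[[[0.0004, -0.0011, 0], [0, 0, -1], 0], [[0.0004, -0.0011, 0], [0, 0, -1], 0]])

```text
t: 17.95
ee_pos: [409.8, 90.5, 257.7]
orientation: [3.141, 0.0, 2.771]
force: [0.5, 2.4, 0.8]
opening: 0.001
grasp_force: 1.3
```

step_arm(rows=[[[0, -0.001, 0], [0, 0, 0], 0], [[0, 0, 0], [0, 0, 0], 0]])

```text
t: 18.15
ee_pos: [409.5, 90.0, 257.8]
orientation: [3.139, 0.0, 2.769]
force: [2.4, 6.4, 1.4]
opening: 0.003
grasp_force: 3.3
```

step_arm(rows=[[[0, -0.001, 0], [0, 0, 0], 0], [[0, 0, 0], [0, 0, 0], 0]])

```text
t: 18.35
ee_pos: [409.3, 89.6, 257.8]
orientation: [3.137, 0.001, 2.769]
force: [4.2, 10.2, -1.2]
opening: 0.005
grasp_force: 5.3
```

```bash
python3 -W ignore - <<'E'
from h import *
go(413,96,258); c=cam("scene"); blobs(c,amin=30)
E
```

```text
t 18.35 pos [409.3  89.6 257.8] yaw 158.6 F [ 4.2 10.2 -1.2] j [-0.08 -0.08  2.15  0.    1.06 -1.28]
tool shift [-1.1  7.3 -0.1]
yellow [169, 182, 15, 13, 120] [174.8 188.7] world@85 [383.6 240.9  85. ] cloud [456.  312.4  16.6]
yellow [318, 208, 19, 23, 159] [327.6 219.3] world@85 [ 478.1 -111.4   85. ] cloud [ 472.9 -110.7   89.8]
red [336, 229, 8, 8, 53] [339.3 232.6] world@85 [ 450.8 -152.6   85. ] cloud [ 440.7 -156.3   94.2]
blue [226, 207, 9, 9, 61] [229.8 211.2] world@85 [383.8  81.3  85. ] cloud [378.2  76.3  90.5]
```

Stop reached (force stepped from 2 to 11 N). Back off, lift, check.

step_arm(rows=[[[0, 0.008, 0], [0, 0, 0], 0], [[0, 0.012, 0], [0, 0, 0], 0], [[0, 0, -0.05], [0, 0, 0], 0], [[0, 0, -0.05], [0, 0, 0], 0], [[0, 0, -0.05], [0, 0, 0], 0]])

```text
t: 18.9
ee_pos: [416.0, 107.8, 408.9]
orientation: [-3.14, -0.002, 2.77]
force: [0.9, -0.3, -0.1]
opening: 0.004
grasp_force: 0.0
```

step_arm(rows=[[[-0.045, -0.015, 0], [0, 0, 0], 0], [[-0.045, -0.015, 0], [0, 0, 0], 0], [[-0.045, -0.01, 0], [0, 0, 0], 0], [[-0.035, 0, 0], [0, 0, 0], 0], [[0, 0, 0], [0, 0, 0], 0]])

```text
t: 19.4
ee_pos: [562.7, 6.7, 406.2]
orientation: [-3.14, -0.001, 2.768]
force: [-0.7, 0.3, -0.9]
opening: 0.006
grasp_force: 0.0
```

step_arm(rows=[[[0, 0, 0], [0, 0, 0], 0], [[0, 0, 0], [0, 0, 0], 0]])

```text
t: 19.6
ee_pos: [559.5, 9.2, 407.5]
orientation: [-3.141, -0.001, 2.771]
force: [0.5, 0.6, 0.4]
opening: 0.007
grasp_force: 0.0
```

```bash
python3 -W ignore - <<'E'
from h import *
go(480,21,408); c=cam("wrist"); np.savez("wrist9.npz",**c); cv2.imwrite("pics/k.png",c["img"]); blobs(c); aim(c)
E
```

```text
t 19.6 pos [559.5   9.2 407.5] yaw 158.8 F [0.5 0.6 0.4] j [-0.2   0.12  1.64 -0.    1.39 -1.4 ]
tool shift [ 78.4 -17.8  -0.4]
yellow [479, 1, 17, 22, 97] [484.7   8.5] world@85 [490.9 237.4  85. ] cloud [488.9 287.1  11.1]
yellow [47, 135, 77, 29, 965] [ 84.4 148.4] world@85 [ 473.6 -117.8   85. ] cloud [ 473.5 -116.1   90.5]
red [16, 125, 15, 20, 224] [ 22.5 134.4] world@85 [ 443.  -162.8   85. ] cloud [ 445.1 -155.6   96.1]
mark 275 (24.0, 135.0) [ 445.9 -154.8   96. ] ring 517.1461791992188 -58.80319595336914 32.8338623046875 dist 119.55209452453279 line offset of axis 0.9406357 offset of mark 0.12482318839720818
yellow line ang 233.80544 by centroid 233.05597 mark ang 233.4144373363369 tip r 104.96880377138957
```

View pics/k.png

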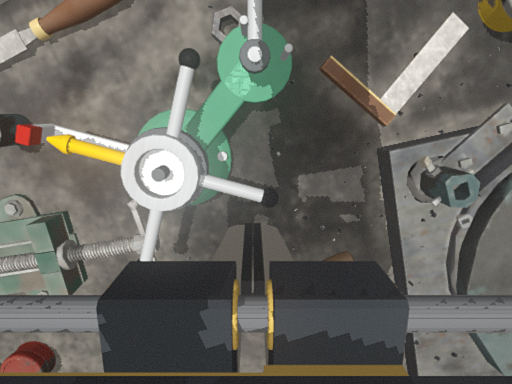

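The picture shows the tip (50,142) at the red mark (28,135), and the lever bar (254,20) against its stop pin (244,20), with the arm clear. Handing in.

```bash
python3 -c "
from plant import r
print(r.finish_job())"
```

```text
the job is handed in; nothing more can be done
None
```

The job is handed in at about 20 s of the 64 s: the yellow tip measured within about 0.4° of the red mark, the clamp lever was then pushed until the force rose to 11 N at its stop, and I touched none of the loose parts; the hand-in returned no verdict.

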